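Eject the test cassette and trap it on the runway

TASK

Eject the test cassette from the small bench reader: press the reader's black eject key with one finger while the other finger stands in the runway in front of the cassette, so that the cassette springs out against that finger and is stopped on the runway instead of shooting off. Nothing is to be gripped, lifted or carried, nothing is forced, and the timer, tape roll and marker round the reader stay where they are. Finish while still holding it there: the key pressed or let go as you like, one finger against the popped-out cassette, which lies flat and still on the runway with its nose short of the runway's end.

Things in the scene. Friction and masses are not known exactly. Their poses are not given: they have to be found in the camera images.
- dock: cassette reader, grey base, 170 (x) x 116 (y) mm, fixed. Origin on the worktop: base spans x -80..+90, y -58..+58 mm; a white hood, 54 mm high, covers x 0..+90. The cassette leaves along the reader's -x onto the open runway in front of the hood; left of the runway (y -6..+58) a flat deck, 22 mm high, carries the eject key.
- runway (a point): point on the runway floor straight across from the key: x -42, y -28, z 16 mm of the reader, on the runway's centre line, 30 mm ahead of the loaded cassette's nose. Runway: 43 mm wide inside, side walls 6 mm high, open end at x -80. A steel latch lug 9 mm wide stands 6 mm up from its floor at x -16..-12, just ahead of the nose.
- cassette: loose white test cassette, 60 (x) x 40 (y) x 30 (z) mm, about 60 g. Origin at the centre of its underside, axes as the reader's; nose at its own x -30. Loaded: origin at x 18, y -28, z 16 mm of the reader, nose 12 mm out of the hood. When the latch lets go, a spring plunger (3.6 N, falling to 1.8 N over its 36 mm stroke) throws it out at once, off the runway if nothing stops it.
- key_top (a point): centre of the top of the black eject key (26 x 28 mm), x -42, y +34, z 40 mm of the reader when up, 62 mm across from the runway's centre line. Moves with the key. A finger standing in the runway level with the key stops the cassette 15 to 25 mm out, where the plunger still presses it on the finger.
- eject_key (a joint): travel of the eject key in m: 0 up, 0.010 fully down (top then 30 mm above the worktop, 14 mm above the runway floor and 16 mm below the cassette's top, so a fingertip level with it clears the floor and blocks the cassette). The latch lets go at about 6 mm; pressing takes at most about 5 N; it springs back.
- timer: bystander: white bench timer, 64 x 64 x 16 mm, origin at the centre of its underside, loose
- tape_roll: bystander: green roll of tape, 69 mm across, 18 mm high, origin at the centre of its underside, loose
- marker: bystander: white and blue marker pen lying beside the runway side of the reader, 135 mm long, 17 mm thick, origin at the centre of its underside, loose
Mind the look-alikes: they are no part of the job. Several things have the shape of the cassette; the one meant has the colours described above.

How it is judged:
On the way:
1. the eject key is pressed at least 4 mm (value of joint eject_key above 0.004 m).
At the end, for the whole second after the job is handed in: the cassette has come out 10 to 66 mm (its nose still on the runway), lies flat (within 0.1 rad) and still on the runway floor, and a finger is against it with 0.15 to 15 N (x of cassette in the frame of dock between -0.048 and 0.008 m and z of cassette in the frame of dock between 0.012 and 0.022 m and angle between cassette's own z axis and vertical below 0.1 rad and contact force between the fingers and cassette between 0.15 and 15 N and linear speed of cassette below 0.02 m/s); the arm keeps its last pose, push and grip.
It fails at once if the cassette is lifted more than 10 mm off the runway (z of cassette in the frame of dock above 0.026 m).
It fails at once if the cassette gets away: its nose passes the end of the runway, or it drops or leaves sideways (x of cassette in the frame of dock below -0.05 m or z of cassette in the frame of dock below 0.008 m or y of cassette in the frame of dock below -0.05 m or y of cassette in the frame of dock above -0.006 m).
It fails at once if the reader is pushed with more than 35 N (contact force between the arm and dock above 35 N).
It fails at once if the reader is pushed by the fingers with more than 35 N (contact force between the fingers and dock above 35 N).
It fails at once if a bystander is moved more than 15 mm (distance of any of timer, tape_roll, marker from where it was at the start of the episode above 0.015 m).
It also fails if it takes over 35 s, if anything falls off the work surface, if the arm or the gripper's body presses on something with over 40 N, if the wrist force passes 120 N, or if a joint passes its speed limit or range.

ROBOT

A 6-joint arm with a two-finger parallel gripper is mounted at the origin on a cart in front of the work surface, level with it; the furniture and walls round the work are solid. World frame = base frame: x ahead of the robot, y to its left, z up, the work surface at z = 0. Lengths are in m, angles in rad, forces in N, time in s.
With the tool pointing down it reaches from about 0.25 to 0.775 m from the base axis. Payload 4 kg.
Tool frame: the origin (TCP) lies at the very end of the fingers, on their centre line; the grasp point (between the pads) lies 19 mm behind it (robot.pinch_z is the distance from the TCP to the grasp point, in m); z points along the fingers, y is the line along which they close (so a half turn about z gives the same grasp; the last joint's range is limited). The gripper opens to 94 mm and grips with 3 to 60 N. Pads are 16 mm wide; open, the fingers measure 119 mm over their backs; the gripper's body (75 mm by 177 mm) begins 78 mm behind the grasp point.
Start: joints at [1.232, 0.087, 1.371, -0, 1.684, -0.103], TCP at [0.129, 0.535, 0.183] pointing down, gripper open.
Joint ranges: [-3.1, 3.1], [-0.76, 2.03], [0.27, 2.55], [-1.08, 4.22], [0.17, 2.65], [-2.57, 2.57]. Speed limits (rad/s): [2.79, 2.79, 3.14, 3.14, 3.14, 3.14].

INTERFACE

Orientations are given as [roll, pitch, yaw] about the fixed x, y, z axes, in that order (R = Rz(yaw) Ry(pitch) Rx(roll)).
In Python, from bench import robot gives the robot as it stands.
- The arm moves only by the tool arm_command, never from a script. Its argument "targets" is one flat list of numbers, 7 for each row, row after row: the turn, a rotation vector about the tool's x, y, z in degrees, then the shift along the tool's x, y, z in mm, then the closure, from -1 (fully open) to 1 (shut). In form: [ax, ay, az, x, y, z, hand, ax, ay, az, x, y, z, hand, ...]. A call has 1 to 20 rows; each row is the pose to reach, as a shift and turn from the pose commanded when the call began, along the tool's axes at that moment; what a row does not reach only later rows make up. A row lasts 1/10 s, in which the tool goes at most 50 mm and 8.59 degrees, less where a joint would pass 70% of its speed; a pose out of reach is approached as far as the arm can. A call with a gripper value outside its range is refused whole. The fingers move at their own pace and stop on an object; the grip force is fixed at half the most. Time passes only in rows, so rows that repeat a pose let the fingers close. It gives the time, the measured TCP pose, the force, the opening and the grip force at its end, in the units of the state.
- robot.get_obs(): the state, without advancing time (a new reading comes with each control period).
- robot.snapshot(name): name is "scene" or "top"; returns a dict with "color" (384x512x3 uint8, red, green, blue), "range_z" (384x512 float32, m along the optical axis (not along the pixel's ray), 0 where there is no reading), "fx", "fy", "cx", "cy" (pixels), "dist_coeffs" ([k1, k2, p1, p2, k3] as OpenCV has them; the pictures are not rectified), "T" (4x4, takes a point from camera to world coordinates). Camera axes: x right, y down, z forward; pixel columns grow to the right and rows downward; lengths in m; the calibration is good to about 2 mm. A picture is of the moment at which its call begins.
- robot.close_job(): hands the job in; it is judged then, once.
The state is a dict: "time": time; "joint_positions": joint angles; "qvel": joint speeds; "joint_torque": joint torques, N m; "tool_pos": TCP position; "ee_rot": TCP orientation; "wrist_force": force on the tool from outside, world axes, zero at the start; "wrist_torque": the same for the moment, N m; "width": finger opening in m; "finger_force": force on a finger pad.
Only numpy, scipy, OpenCV 4.12 (cv2) and the standard library are available. Lean on these libraries where they do the work, as an engineer would, in place of code of your own. Each camera call takes 0.05 s, during which the arm holds its last target. There are 200 camera calls.

## Working session

There is one attempt and no reset: what is moved stays moved. The work goes in short steps, Python scripts to look and compute and a tool call to move; the robot and the scene stay as the last step left them, time stands still between calls to the robot, and variables do not carry over. Pictures are saved under pics/ and viewed, at most 10 in all, crops included, and the job is handed in when it is done.

Besides the shell and the picture viewer there is one more tool, called after "Call:" by a JSON object that holds its "api" and its "payload", one argument or row to a line. arm_command: Moves the arm, as the interface text tells. Its arguments: {"type":"object","properties":{"targets":{"type":"array"}},"required":["targets"]}

```bash
mkdir -p pics
python3 - <<'E'
from bench import robot
import cv2,numpy as np
for n in("scene","top"):
    s=robot.snapshot(n); cv2.imwrite(f"pics/{n}0.png",s["color"][:,:,::-1]); np.savez(f"{n}0.npz",**s)
    print(n,s["fx"],s["cx"],s["cy"],s["dist_coeffs"],np.round(s["T"],3).tolist())
o=robot.get_obs();print(o)
E
```

```text
scene 485.8699044036473 256.3079153119997 194.87008965851766 [-0.19456236  0.          0.          0.          0.        ] [[0.596, -0.514, 0.617, -0.035], [-0.803, -0.398, 0.444, -0.451], [0.018, -0.76, -0.65, 0.669], [0.0, 0.0, 0.0, 1.0]]
top 365.8327955945935 263.2392539940595 196.17960263230748 [-0.08658451  0.          0.          0.          0.        ] [[0.02, -0.999, 0.035, 0.489], [-1.0, -0.02, 0.014, -0.059], [-0.014, -0.035, -0.999, 0.891], [0.0, 0.0, 0.0, 1.0]]
{'time': 0.1, 'joint_positions': array([ 1.23189238e+00,  8.78940005e-02,  1.37210003e+00, -1.55963545e-05,
        1.68355524e+00, -1.03107498e-01]), 'qvel': array([-8.28218773e-05, -1.07506971e-03, -5.28188078e-03,  1.46180123e-03,
       -5.55507875e-04, -3.91298389e-04]), 'joint_torque': array([ 3.29289287e-03, -3.41253018e+01, -3.03302264e+01,  7.20062549e-02,
        3.03897355e-02, -8.47782985e-05]), 'tool_pos': array([0.12832883, 0.5342811 , 0.18231575]), 'ee_rot': array([-3.13964483e+00, -1.85966410e-04,  2.90579429e+00]), 'wrist_force': array([ 0.18560163, -0.22151073, -0.03259134]), 'wrist_torque': array([-0.04870283,  0.05979591, -0.04005036]), 'finger_force': 0.0, 'width': 0.09392540097728469}
```

View pics/scene0.png

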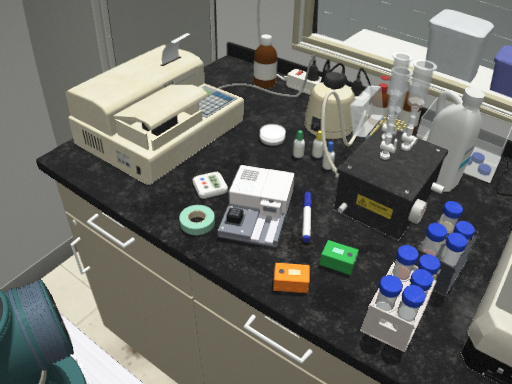

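View pics/top0.png

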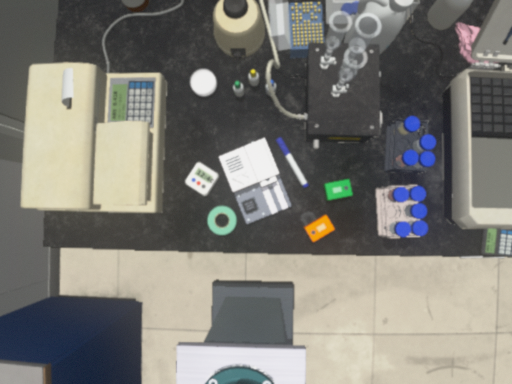

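The top view shows the reader at about (255,178), with the hood at (248,163) and the black key at about (247,207). The runway is right of the key at about (272,195). The cassette-shaped things are:
- **Orange:** top (319,228), scene (292,278). Loose, so a look-alike.
- **Green:** top (339,189), scene (339,258). Loose, so a look-alike.
- **White:** in the reader's mouth, at about (265,205) in the scene view. This is the one meant.

Next I'll take a close crop and fit the hood top from the range data.

```bash
cat > h.py <<'E'
import cv2,numpy as np
def cloud(s):
    h,w=s["range_z"].shape; u,v=np.meshgrid(np.arange(w),np.arange(h))
    K=np.array([[s["fx"],0,s["cx"]],[0,s["fy"],s["cy"]],[0,0,1]],float)
    p=cv2.undistortPoints(np.stack([u,v],-1).reshape(-1,1,2).astype(float),K,np.array(s["dist_coeffs"])).reshape(h,w,2)
    z=s["range_z"]; P=np.stack([p[...,0]*z,p[...,1]*z,z],-1)
    T=s["T"]; return P@T[:3,:3].T+T[:3,3]
E
python3 - <<'E'
from h import *
a=[]
for n,(x0,y0,x1,y1) in dict(scene=(185,155,325,250),top=(180,130,320,230)).items():
    s=np.load(n+"0.npz");P=cloud(s);c=s["color"].astype(int)
    m=np.zeros(P.shape[:2],bool);m[y0:y1,x0:x1]=1
    hood=m&(abs(P[...,2]-.054)<.005)
    hood=cv2.morphologyEx(hood.astype(np.uint8),cv2.MORPH_OPEN,np.ones((3,3)))
    k,l,st,_=cv2.connectedComponentsWithStats(hood);i=1+st[1:,4].argmax();H=P[l==i]
    r=cv2.minAreaRect((H[:,:2]*1000).astype(np.float32));print(n,"hood",r,cv2.boxPoints(r).round(1).tolist(),np.median(H[:,2]))
    ky=m&(c.max(2)<60)&(P[...,2]>.033)&(P[...,2]<.05)
    k,l,st,_=cv2.connectedComponentsWithStats(ky.astype(np.uint8))
    for i in range(1,k):
        if st[i,4]>15:
            H=P[l==i];print(" key",st[i],H.mean(0).round(4),cv2.minAreaRect((H[:,:2]*1000).astype(np.float32)))
    a.append(cv2.resize(s["color"][y0:y1,x0:x1,::-1],(560,int(560*(y1-y0)/(x1-x0)))) if 0 else cv2.resize(s["color"][y0:y1,x0:x1,::-1],(400,290),interpolation=cv2.INTER_CUBIC))
cv2.imwrite("pics/crop.png",np.hstack(a))
E
```

```text
scene hood ((590.7313842773438, -14.619972229003906), (94.97201538085938, 116.0146484375), 24.07693862915039) [[523.7000122070312, 19.0], [571.0, -87.0], [657.7999877929688, -48.20000076293945], [610.4000244140625, 57.70000076293945]] 0.05348653878811571
 key [227 209  16  11  77] [ 0.4903 -0.0226  0.0376] ((493.4453430175781, -19.626726150512695), (21.07401466369629, 26.70256805419922), 25.39104652404785)
top hood ((589.8579711914062, -11.856048583984375), (90.32270812988281, 116.10862731933594), 23.349754333496094) [[525.4000244140625, 23.5], [571.4000244140625, -83.0999984741211], [654.2999877929688, -47.29999923706055], [608.2999877929688, 59.29999923706055]] 0.054151533934224894
 key [306 130   7  10  18] [ 0.6615 -0.1486  0.0386] ((663.4262084960938, -147.11087036132812), (25.962583541870117, 10.41946792602539), 32.70303726196289)
```

View pics/crop.png

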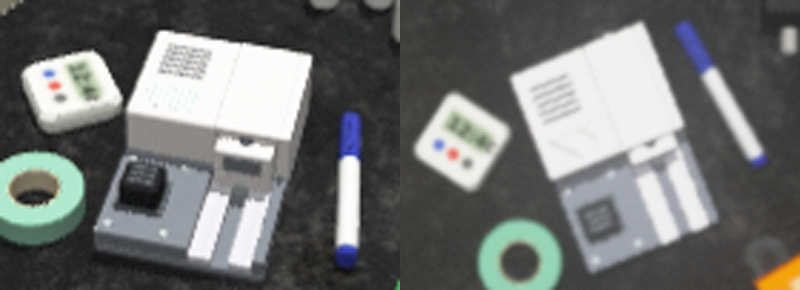

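The crop confirms it: the white cassette's nose with its grey label sits in the hood mouth at crop (245,160). The key is at crop (143,183) in the scene half and (600,220) in the top half. The timer, tape roll and marker are clear of the reader. I'll locate the key by casting a ray, and move to a waypoint clear of the register.

Run:
```python
from h import *
s=np.load("top0.npz");c=s["color"].astype(int);P=cloud(s)
m=np.zeros(P.shape[:2],bool);m[192:216,238:262]=1
g=c.max(2)
k,l,st,ce=cv2.connectedComponentsWithStats((m&(g<95)).astype(np.uint8))
print(st,ce)
for i in range(1,k):
    if st[i,4]>30: print(P[l==i].mean(0),np.median(P[l==i][:,2]))
def ray(u,v,z):
    K=np.array([[s["fx"],0,s["cx"]],[0,s["fy"],s["cy"]],[0,0,1]],float)
    p=cv2.undistortPoints(np.array([[[u,v]]],float),K,s["dist_coeffs"]).ravel()
    d=s["T"][:3,:3]@[*p,1];o=s["T"][:3,3];return o+d*(z-o[2])/d[2]
print(ray(250,205.9,.04))
```

```text
[[     0      0    512    384 196549]
 [   253    201      1      1      1]
 [   243    203      1      1      1]
 [   254    203      1      1      1]
 [   245    205     12      8     29]
 [   238    206      4     10     26]
 [   244    206      1      1      1]] [[255.50302469 191.49444159]
 [253.         201.        ]
 [243.         203.        ]
 [254.         203.        ]
 [250.72413793 209.44827586]
 [239.03846154 211.69230769]
 [244.         206.        ]]
[ 0.49546773 -0.01646786  0.04      ]
```

Call:
{"api": "arm_command", "payload": {
  "targets": [0,0,8,-15,-22,-2,-1,0,0,16,-31,-45,-5,-1,0,0,24,-47,-67,-7,-1,0,0,32,-63,-90,-9,-0.8,0,0,40,-79,-112,-12,-0.6,0,0,48,-94,-135,-14,-0.4,0,0,56,-110,-157,-16,-0.2,0,0,64,-126,-180,-19,-0.05,0,0,72,-142,-202,-21,-0.05,0,0,80,-157,-225,-24,-0.05,0,0,88,-173,-247,-26,-0.05,0,0,96,-189,-270,-28,-0.05,0,0,104,-205,-292,-31,-0.05,0,0,112,-220,-315,-33,-0.05,0,0,120,-236,-337,-35,-0.05,0,0,128,-252,-360,-38,-0.05,0,0,136,-268,-382,-40,-0.05,0,0,143,-268,-382,-40,-0.05,0,0,143,-268,-382,-40,-0.05]
}}

```text
time: 2.0
tool_pos: [0.2998, 0.1001, 0.223]
ee_rot: [-3.141, 0.001, 0.408]
wrist_force: [-1.0, 0.7, 0.5]
width: 0.0495
finger_force: 0.0
```

The ray puts the key at (0.4955, -0.0165), which agrees with the hood fit. I'll go above the place, with the midpoint at (0.508, -0.045) and the tip at z of about 0.085.

Call:
{"api": "arm_command", "payload": {
  "targets": [0,0,0,13,22,5,-0.05,0,0,0,27,43,12,-0.05,0,0,0,40,65,20,-0.05,0,0,0,53,86,30,-0.05,0,0,0,67,108,40,-0.05,0,0,0,80,130,55,-0.05,0,0,0,94,151,70,-0.05,0,0,0,107,173,90,-0.05,0,0,0,120,195,110,-0.05,0,0,0,130,210,125,-0.05,0,0,0,134,216,135,-0.05,0,0,0,134,216,138,-0.05,0,0,0,134,216,138,-0.05]
}}

```text
time: 3.3
tool_pos: [0.5081, -0.0431, 0.085]
ee_rot: [-3.14, 0.001, 0.412]
wrist_force: [0.1, 0.0, 0.2]
width: 0.0495
finger_force: 0.0
```

Run:
```python
from bench import robot
import cv2,numpy as np
a=[]
for n,(x0,y0,x1,y1) in dict(scene=(185,130,325,250),top=(180,130,320,250)).items():
    s=robot.snapshot(n);np.savez(n+"1.npz",**s)
    a.append(cv2.resize(s["color"][y0:y1,x0:x1,::-1],(400,343),interpolation=cv2.INTER_CUBIC))
cv2.imwrite("pics/c1.png",np.hstack(a))
```

```text
(no output)
```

View pics/c1.png

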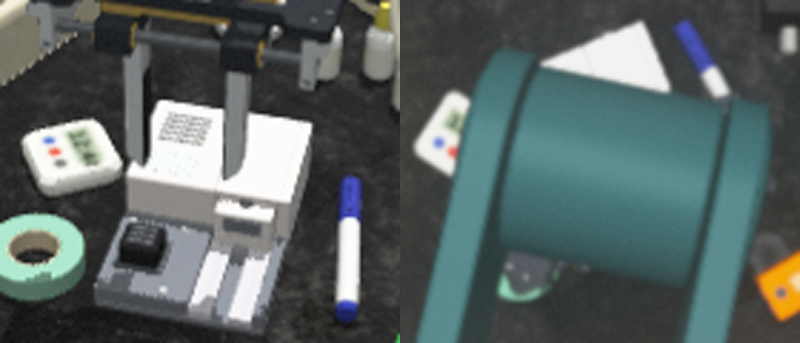

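The scene view shows the two fingertips at crop (138,160) and (232,178), above the key and the runway and seen along the camera's slant. I'll descend to just above the key and check again.

Call:
{"api": "arm_command", "payload": {
  "targets": [0,0,0,0,0,10,-0.05,0,0,0,0,0,22,-0.05,0,0,0,0,0,33,-0.05,0,0,0,0,0,40,-0.05,0,0,0,0,0,40,-0.05]
}}

```text
time: 3.9
tool_pos: [0.5074, -0.0436, 0.0434]
ee_rot: [-3.139, 0.003, 0.41]
wrist_force: [0.5, 0.5, 0.1]
width: 0.0492
finger_force: 0.0
```

Run:
```python
from bench import robot
import cv2
s=robot.snapshot("scene")
cv2.imwrite("pics/c2.png",cv2.resize(s["color"][170:260,205:310,::-1],(700,600),interpolation=cv2.INTER_CUBIC))
```

```text
(no output)
```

View pics/c2.png

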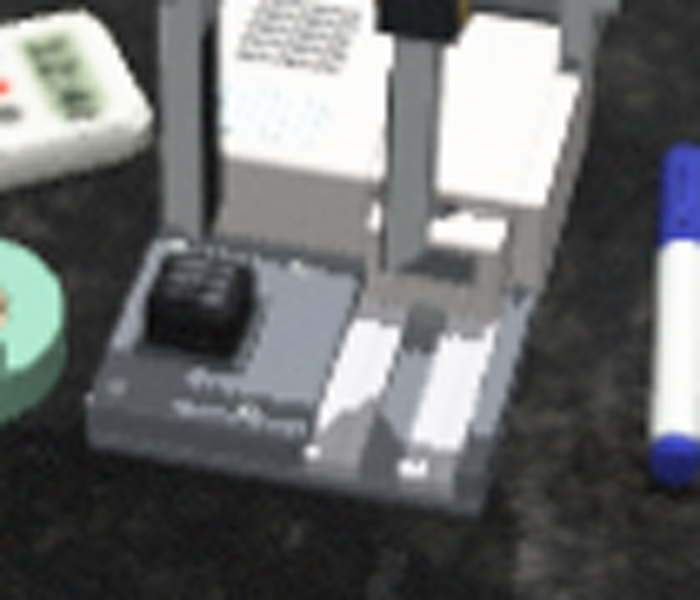

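The left fingertip shows at crop (185,235), hoodward of the key centre at (205,285). The right one is at (400,270), right by the cassette's nose. I'll check by ray before going lower.

```bash
cat >> h.py <<'E'
def ray(s,u,v,z):
    K=np.array([[s["fx"],0,s["cx"]],[0,s["fy"],s["cy"]],[0,0,1]],float)
    p=cv2.undistortPoints(np.array([[[u,v]]],float),K,np.array(s["dist_coeffs"])).ravel()
    d=s["T"][:3,:3]@[*p,1];o=s["T"][:3,3];return o+d*(z-o[2])/d[2]
E
python3 - <<'E'
from h import *
from bench import robot
s=robot.snapshot("scene");np.savez("scene2.npz",**s);P=cloud(s)
f=lambda x,y:(205+x*.15,170+y*.15)
print("Ltip",ray(s,*f(185,237),.0434),"Rtip",ray(s,*f(400,272),.0434))
print("key c",ray(s,*f(207,278),.04))
for n,(x,y) in dict(L=(185,215),R=(405,240),key=(205,280),hoodtop=(300,120),lip=(470,230)).items():
    u,v=map(round,f(x,y));print(n,u,v,P[v-1:v+2,u-1:u+2].reshape(-1,3)[4].round(4))
for v in range(196,214): print(v,P[v,233].round(3),P[v,265].round(3))
o=robot.get_obs();print(o["tool_pos"],o["ee_rot"])
E
```

```text
Ltip [ 0.50497865 -0.0066293   0.0434    ] Rtip [ 0.53088513 -0.06466812  0.0434    ]
key c [ 0.49800538 -0.02023278  0.04      ]
L 233 202 [ 0.4892 -0.0204  0.071 ]
R 266 206 [ 0.5127 -0.0789  0.0764]
key 236 212 [ 0.4985 -0.0197  0.0386]
hoodtop 250 188 [ 0.5561 -0.0095  0.0553]
lip 276 204 [ 0.559  -0.0706  0.0442]
196 [ 0.488 -0.022  0.088] [ 0.512 -0.076  0.1  ]
197 [ 0.487 -0.022  0.086] [ 0.513 -0.076  0.097]
198 [ 0.489 -0.02   0.081] [ 0.513 -0.076  0.094]
199 [ 0.49  -0.02   0.077] [ 0.512 -0.077  0.093]
200 [ 0.488 -0.021  0.077] [ 0.513 -0.076  0.089]
201 [ 0.487 -0.022  0.075] [ 0.511 -0.078  0.089]
202 [ 0.489 -0.02   0.071] [ 0.512 -0.076  0.085]
203 [ 0.487 -0.022  0.07 ] [ 0.513 -0.076  0.082]
204 [0.527 0.011 0.022] [ 0.512 -0.077  0.08 ]
205 [0.527 0.011 0.02 ] [-0.035 -0.451  0.669]
206 [0.523 0.007 0.022] [ 0.513 -0.077  0.075]
207 [0.521 0.006 0.021] [ 0.513 -0.077  0.072]
208 [ 0.502 -0.009  0.04 ] [ 0.514 -0.076  0.069]
209 [ 0.5   -0.012  0.041] [ 0.545 -0.055  0.033]
210 [ 0.498 -0.013  0.04 ] [ 0.545 -0.055  0.03 ]
211 [ 0.494 -0.016  0.042] [ 0.547 -0.054  0.026]
212 [ 0.493 -0.016  0.04 ] [ 0.544 -0.056  0.026]
213 [ 0.493 -0.017  0.038] [ 0.545 -0.055  0.022]
[ 0.5087223  -0.04393215  0.04508007] [-3.14123321e+00  3.63070450e-04  4.09940454e-01]
```

The range data puts the finger ends in the right place in x and y, but at z of about 0.069. That is about 24 mm higher than the reported TCP, so the sideways look is just parallax. I'll go down in small steps and watch the wrist force and the key, rather than trust the height.

Call:
{"api": "arm_command", "payload": {
  "targets": [0,0,0,0,0,2,-0.05,0,0,0,0,0,4,-0.05,0,0,0,0,0,6,-0.05,0,0,0,0,0,6,-0.05]
}}

```text
time: 4.4
tool_pos: [0.5087, -0.0439, 0.0391]
ee_rot: [-3.141, 0.0, 0.41]
wrist_force: [0.1, -0.3, -0.6]
width: 0.0494
finger_force: 0.0
```

```bash
cat > look.py <<'E'
from h import *
from bench import robot
s=robot.snapshot("scene");P=cloud(s);o=robot.get_obs()
print(o["tool_pos"].round(4),o["wrist_force"].round(1))
for c in (232,233,265,266):
    z=P[190:225,c]; ok=(np.hypot(z[:,0]-(.488 if c<250 else .513),z[:,1]+(.021 if c<250 else .077))<.008)
    print(c,"tip z",z[ok][:,2].min().round(4), "row",190+np.nonzero(ok)[0].max())
k=P[205:222,228:246].reshape(-1,3);k=k[np.hypot(k[:,0]-.496,k[:,1]+.0165)<.011];print("key z",np.median(k[:,2]).round(4))
E
python3 look.py
```

```text
[ 0.5088 -0.0439  0.0393] [-0.6  0.3 -0.4]
232 tip z 0.0221 row 224
233 tip z 0.0218 row 224
265 tip z 0.0653 row 210
266 tip z 0.0651 row 210
key z 0.0396
```

There is still no force at TCP z 0.039, and the tips read about 0.065, so they really are about 25 mm above the reported TCP. I'll keep going down to just above the key.

Call:
{"api": "arm_command", "payload": {
  "targets": [0,0,0,0,0,4,-0.05,0,0,0,0,0,8,-0.05,0,0,0,0,0,12,-0.05,0,0,0,0,0,16,-0.05,0,0,0,0,0,19,-0.05,0,0,0,0,0,19,-0.05]
}}

```text
time: 5.05
tool_pos: [0.5084, -0.0438, 0.0196]
ee_rot: [-3.141, 0.001, 0.41]
wrist_force: [-0.4, -0.3, 0.1]
width: 0.0497
finger_force: 0.0
```

```bash
python3 look.py
python3 - <<'E'
from bench import robot
import cv2
s=robot.snapshot("scene")
cv2.imwrite("pics/c3.png",cv2.resize(s["color"][170:260,205:310,::-1],(700,600),interpolation=cv2.INTER_CUBIC))
E
```

```text
[ 0.5086 -0.0439  0.02  ] [ 0.8 -0.4  0.2]
232 tip z 0.0228 row 223
233 tip z 0.0224 row 224
265 tip z 0.046 row 218
266 tip z 0.0491 row 217
key z 0.0478
```

View pics/c3.png

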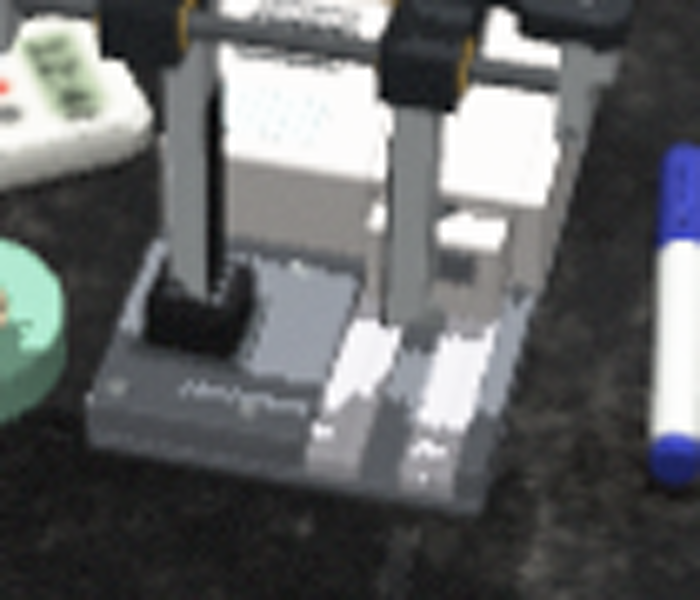

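Now the left finger stands over the key at crop (205,290) and the right one over the runway ahead of the nose at (405,320), with the tips at about 0.046. Next I press.

Call:
{"api": "arm_command", "payload": {
  "targets": [0,0,0,0,0,3,-0.05,0,0,0,0,0,6,-0.05,0,0,0,0,0,8,-0.05,0,0,0,0,0,10,-0.05,0,0,0,0,0,12,-0.05,0,0,0,0,0,14,-0.05,0,0,0,0,0,14,-0.05,0,0,0,0,0,14,-0.05]
}}

```text
time: 5.95
tool_pos: [0.5089, -0.0442, 0.0079]
ee_rot: [3.141, -0.0, 0.41]
wrist_force: [-4.2, -1.5, 11.2]
width: 0.0492
finger_force: 6.7
```

```bash
python3 look.py
python3 - <<'E'
from bench import robot
import cv2
s=robot.snapshot("scene")
cv2.imwrite("pics/c4.png",cv2.resize(s["color"][170:260,205:310,::-1],(700,600),interpolation=cv2.INTER_CUBIC))
E
```

```text
[ 0.5089 -0.0442  0.0079] [-3.3 -1.2 10. ]
232 tip z 0.0218 row 224
233 tip z 0.0222 row 224
265 tip z 0.0343 row 222
266 tip z 0.035 row 222
key z 0.0425
```

View pics/c4.png

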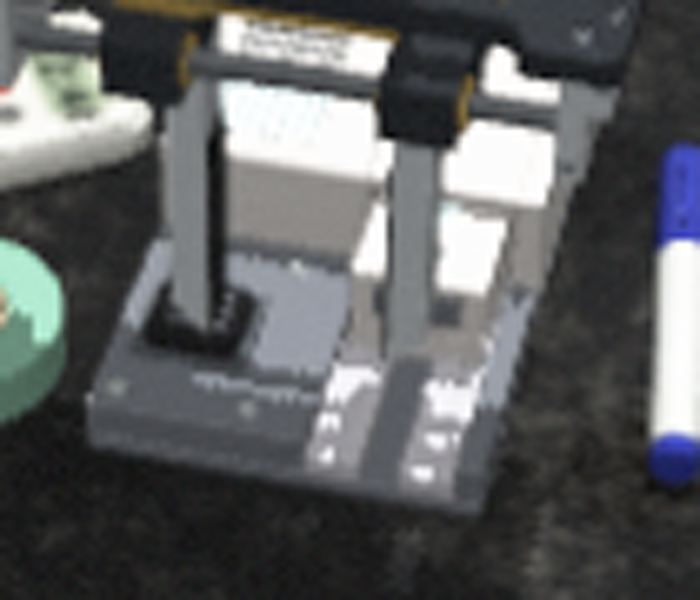

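The key is down and the cassette's white top, at crop (430,250), has come out about 20 mm against the right finger. It pushes back with about 3.5 N. The key shows about 10 N, so it is at its stop. I'll ease off 2 mm and let it settle.

Call:
{"api": "arm_command", "payload": {
  "targets": [0,0,0,0,0,-1,-0.05,0,0,0,0,0,-2,-0.05,0,0,0,0,0,-2,-0.05,0,0,0,0,0,-2,-0.05,0,0,0,0,0,-2,-0.05,0,0,0,0,0,-2,-0.05]
}}

```text
time: 6.65
tool_pos: [0.5088, -0.0442, 0.0082]
ee_rot: [3.141, 0.0, 0.41]
wrist_force: [0.2, -2.4, 3.0]
width: 0.0496
finger_force: 2.5
```

Run:
```python
from h import *
from bench import robot
s=robot.snapshot("scene");P=cloud(s);o=robot.get_obs()
print(o["tool_pos"].round(4),o["wrist_force"].round(1))
R=np.array([[.917,.4],[-.4,.917]]);q=(P[...,:2]-[.549,-.031])@R.T*1000
m=(abs(P[...,2]-.046)<.004)&(q[...,0]>-60)&(q[...,0]<-3)&(q[...,1]>-52)&(q[...,1]<-4)&(s["color"].min(2)>170)
A=q[m];print(len(A),"x",np.percentile(A[:,0],[2,98]),"y",np.percentile(A[:,1],[2,98]),"z",np.percentile(P[m][:,2],[5,50,95]))
```

```text
[ 0.5087 -0.0442  0.0082] [-0.9 -2.5  2.8]
141 x [-33.19704843  -3.97659594] y [-48.19538153  -9.67134031] z [0.04339445 0.04564298 0.04749881]
```

The cassette's nose is at reader x -33 mm, so it is about 21 mm out. Its top is level at z of about 46 mm and it presses gently on the finger. I'm handing in.

```bash
python3 -c "
from bench import robot
print(robot.close_job())"
```

```text
the job is handed in; nothing more can be done
None
```

The job is handed in (the verdict was not shown): I pressed the eject key, and the cassette came out about 21 mm and lies flat on the runway, held against the finger with roughly 2.5 N.

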